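Sort two heat sinks by length into the sloped rack

ROBOT

A 6-joint arm with a two-finger parallel gripper is mounted at the origin on a cart in front of the work surface, level with it; the furniture and walls round the work are solid. World frame = base frame: x ahead of the robot, y to its left, z up, the work surface at z = 0. Lengths are in m, angles in rad, forces in N, time in s.
With the tool pointing down it reaches from about 0.375 to 0.9 m from the base axis. Payload 3.1 kg.
Tool frame: the origin (TCP) lies midway between the tips of the shut fingers; the grasp point (between the pads) lies 19 mm behind it (manip.pinch_z is the distance from the TCP to the grasp point, in m); z points along the fingers, y is the line along which they close (so a half turn about z gives the same grasp; the last joint's range is limited). The gripper opens to 85 mm and grips with 20 to 120 N. Pads are 22 mm wide; open, the fingers measure 114 mm over their backs; the gripper's body (76 mm by 85 mm) begins 54 mm behind the grasp point. The pads swing forward as they close: fully open they stand 13 mm farther back than shut.
Start: joints at [-1.458, 0.527, 1.433, -0, 1.181, -0.178], TCP at [0.179, -0.599, 0.231] pointing down, gripper open.
Joint ranges: [-3.08, 3.08], [-0.75, 2.2], [0.22, 2.44], [-1.43, 4.57], [0, 2.65], [-2.85, 2.85]. Speed limits (rad/s): [2.79, 2.79, 3.14, 3.14, 3.14, 3.14].

INTERFACE

Orientations are given as a unit quaternion [x, y, z, w].
In Python, from station import manip, viewer, ticket gives the robot as it stands.
- The arm moves only by the shell command python3 -m creep 'ROWS' [FORCE]. ROWS is JSON, a list of rows, each an object with "slide": the shift along the tool's x, y, z in cm, a list of three; "angular": the turn, a rotation vector about the tool's x, y, z in rad, a list of three; "claw": the opening, from -1 (shut) to 1 (fully open). A call has 1 to 10 rows; each row shifts and turns the commanded pose from where the row before left it, along the tool's axes as they then stand; what a row does not reach is not made up. A row lasts 1/12 s, in which the tool goes at most 41.7 mm and 7.16 degrees, less where a joint would pass 70% of its speed; a pose out of reach is approached as far as the arm can. A call with a gripper value outside its range is refused whole. The fingers move at their own pace and stop on an object; FORCE is the grip in N (left out, the last holds). Time passes only in rows, so rows that do not move let the fingers close. It gives the time, the measured TCP pose, the force, the opening and the grip force at its end, in the units of the state.
- manip.sense(): the state, without advancing time (a new reading comes with each control period).
- viewer.snapshot(name): name is "scene" or "top"; returns the picture (384x512x3 uint8, blue, green, red); there is no depth.
- viewer.calibration(name): a dict with "fov_y" (degrees; the focal length in pixels is half the picture's height over the tangent of half this angle, whatever the lens; pixels are square), "cx", "cy" (the principal point, pixels), "T" (4x4, takes a point from camera to world coordinates). Camera axes: x right, y up, looking along -z (the intrinsics and any distortion apply to the point x, -y, -z); pixel columns grow to the right and rows downward; lengths in m; the calibration is good to about 2 mm. A picture is of the moment at which its call begins. calibration takes no time and is no camera call.
- ticket.sign_off(): hands the job in; it is judged then, once.
The state is a dict: "t": time; "q": joint angles; "qd": joint speeds; "tau": joint torques, N m; "tcp_pos": TCP position; "tool_rot": TCP orientation; "force": force on the tool from outside, world axes, zero at the start; "ft_torque": the same for the moment, N m; "finger_gap": opening from 0.0 (shut) to 1.0 (fully open); "gripper_force": force on a finger pad.
Only numpy, scipy, OpenCV 4.12 (cv2) and the standard library are available. Lean on these libraries where they do the work, as an engineer would, in place of code of your own. Each camera call takes 0.05 s, during which the arm holds its last target. There are 200 camera calls.

TASK

Two finned aluminium heat sinks of different length lie on the bench. Put each one, fins up, into the sloped row of the rack whose pocket fits its length, lying fully down on the pocket's floor between its guides and stops, and let go; the middle-length row stays empty. Leave the tools and materials round about where they are.

Things in the scene. Friction and masses are not known exactly. Their poses are not given: they have to be found in the camera images.
- sink_short: short aluminium heat sink, a straight bar 80 mm long, 26 mm wide, 32 mm high, with five fins running lengthwise on top, about 100 g, lying on the bench fins up. Origin: middle of its flat underside; x along its length, z up through the fins. Grip it across the width.
- sink_long: long aluminium heat sink, a straight bar 130 mm long, 26 mm wide, 32 mm high, with five fins running lengthwise on top, about 160 g, lying on the bench fins up. Origin: middle of its flat underside; x along its length, z up through the fins. Grip it across the width.
- rack_base: dark steel plate 154 x 262 x 6 mm of the rack, fixed; origin: middle of its underside, x away from the robot. On it stand, side by side 84 mm apart in an order that changes, three fixed grey stands, alike but for the length of the pocket on their sloped beds (66 mm wide, 174 mm long, low end towards the robot, top about 97 mm above the bench)
- iron_stand: fixed soldering-iron stand behind the rack, a low black base and an iron whose handle leans towards the robot up to 240 mm above the bench, to about 100 mm in front of the origin; origin: middle of its underside. Swing round it, not into it
- board_vice: fixed low board vice on the bench, about 100 x 200 mm and 75 mm high, between the rack and the heat sinks; origin: middle of its underside
- row_short_pocket (a point): middle of the floor of the short pocket (92 x 34 mm inside, square to the slope), on one of the rack's three grey sloped stands; 60 mm above the bench. x runs up the slope (25 degrees from level) along the pocket, y across it, z square to its floor. Side guides 8 mm high, 4 mm thick; end stops 10 mm high, 6 mm thick.
- row_middle_pocket (a point): middle of the floor of the middle-length pocket (117 x 34 mm inside, square to the slope), on one of the rack's three grey sloped stands; 60 mm above the bench. x runs up the slope (25 degrees from level) along the pocket, y across it, z square to its floor. Side guides 8 mm high, 4 mm thick; end stops 10 mm high, 6 mm thick. No heat sink on the bench fits it: it stays empty.
- row_long_pocket (a point): middle of the floor of the long pocket (142 x 34 mm inside, square to the slope), on one of the rack's three grey sloped stands; 60 mm above the bench. x runs up the slope (25 degrees from level) along the pocket, y across it, z square to its floor. Side guides 8 mm high, 4 mm thick; end stops 10 mm high, 6 mm thick.
- side_cutter: small side cutter with red handles, 121 x 46 x 12 mm, a bystander; origin: middle of its underside
- tape_masking: roll of pale masking tape lying flat, 84 mm across, 18 mm high, a bystander; origin: middle of its underside
- solder_spool: spool of solder wire standing on its flange, 54 mm across, 40 mm high, a bystander; origin: middle of its underside
There are look-alikes about, which are no part of the job. What is shaped like the sink_long but purple is not meant.

How it is judged:
At the end, for the whole second after the job is handed in: Both heat sinks lie at rest, released, fins up, each in the pocket of its own length: underside middle within 11 mm along, 8 mm across and 6 mm in height of the pocket floor's middle, flat on the slope within 0.12 rad, in line with it within 0.2 rad (x of sink_short in the frame of row_short_pocket between -0.011 and 0.011 m and y of sink_short in the frame of row_short_pocket between -0.008 and 0.008 m and z of sink_short in the frame of row_short_pocket between -0.006 and 0.006 m and angle between the z axis of sink_short and the z axis of row_short_pocket, either way round below 0.12 rad and angle between the x axis of sink_short and the x axis of row_short_pocket, either way round below 0.2 rad and linear speed of each of sink_short, sink_long below 0.02 m/s and contact force between the fingers and sink_short below 0.05 N and x of sink_long in the frame of row_long_pocket between -0.011 and 0.011 m and y of sink_long in the frame of row_long_pocket between -0.008 and 0.008 m and z of sink_long in the frame of row_long_pocket between -0.006 and 0.006 m and angle between the z axis of sink_long and the z axis of row_long_pocket, either way round below 0.12 rad and angle between the x axis of sink_long and the x axis of row_long_pocket, either way round below 0.2 rad and contact force between the fingers and sink_long below 0.05 N); the robot touches nothing.
It fails at once if the side cutter is shifted by more than 40 mm (distance of side_cutter from where it was at the start of the episode above 0.04 m).
It fails at once if the tape masking is shifted by more than 40 mm (distance of tape_masking from where it was at the start of the episode above 0.04 m).
It fails at once if the solder spool is shifted by more than 40 mm (distance of solder_spool from where it was at the start of the episode above 0.04 m).
It also fails if it takes over 61 s, if anything falls off the work surface, if the arm or the gripper's body presses on something with over 40 N, if the wrist force passes 120 N, or if a joint passes its speed limit or range.

## Working session

There is one attempt and no reset: what is moved stays moved. The work goes in short steps, Python scripts to look and compute and a shell command to move; the robot and the scene stay as the last step left them, time stands still between calls to the robot, and variables do not carry over. Pictures are saved under pics/ and viewed, at most 10 in all, crops included, and the job is handed in when it is done.

```bash
ls; mkdir -p pics; python3 - <<'E'
from station import manip, viewer
import cv2
for n in ("scene","top"):
    im=viewer.snapshot(n); cv2.imwrite(f"pics/{n}0.png",im)
    c=viewer.calibration(n); print(n,c)
a=cv2.imread("pics/scene0.png");b=cv2.imread("pics/top0.png")
print(manip.sense(), manip.pinch_z)
E
```

```text
pics
scene {'fov_y': 49.30680995728983, 'cx': 256.15596593773637, 'cy': 195.60085698059234, 'T': array([[-0.8064082 ,  0.34081759, -0.48326927, -0.09724738],
       [-0.59089924, -0.43216604,  0.68122727,  0.80382546],
       [ 0.02332167,  0.8349107 ,  0.5498911 ,  0.82048954],
       [ 0.        ,  0.        ,  0.        ,  1.        ]])}
top {'fov_y': 46.26953811663406, 'cx': 253.19451461378293, 'cy': 185.60981522735491, 'T': array([[ 0.02304194,  0.98981251, -0.14050003,  0.34475061],
       [-0.99970255,  0.02393606,  0.00467707, -0.11894571],
       [ 0.00799244,  0.14035047,  0.99006963,  1.55540603],
       [ 0.        ,  0.        ,  0.        ,  1.        ]])}
{'t': 0.1, 'q': array([-1.45851291e+00,  5.28383371e-01,  1.43377179e+00,  3.85196087e-05,
        1.18138977e+00, -1.78519796e-01]), 'qd': array([-3.61145934e-06, -2.15905474e-03, -2.23806564e-03,  8.58366729e-04,
        6.90947767e-04, -1.52062030e-03]), 'tau': array([ 3.08466997e-04, -4.43305457e+01, -1.78586268e+01, -1.77736360e-04,
        3.86769170e-03,  6.09505491e-06]), 'tcp_pos': array([ 0.17915528, -0.5981076 ,  0.23042598]), 'tool_rot': array([ 9.89448388e-01,  1.44882488e-01,  5.01230108e-05, -9.75012933e-04]), 'force': array([-0.30457944,  0.09971994, -0.50820585]), 'ft_torque': array([ 0.00242195, -0.02427262,  0.00696467]), 'gripper_force': 0.0, 'finger_gap': 1.0004919030627764} 0.0187
```

View pics/scene0.png

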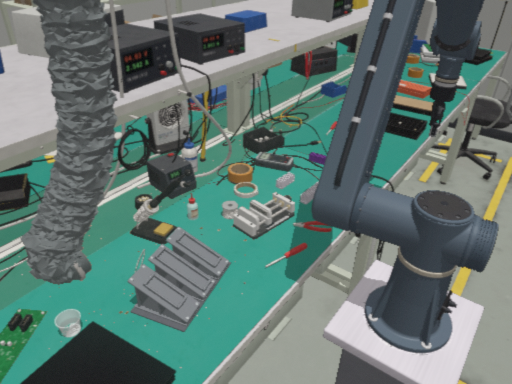

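View pics/top0.png

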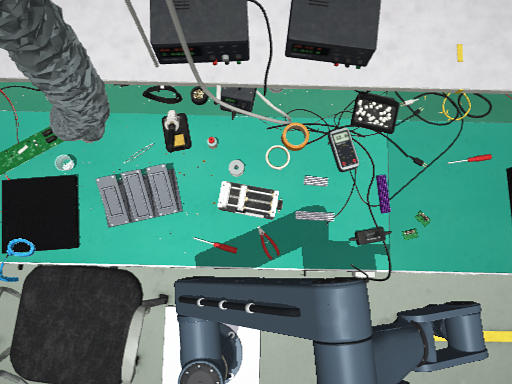

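The scene view shows the rack at about (180,278), the vice at (265,213), and the short sink at (285,180); the long sink is partly behind the arm at (310,190). In the top view the rack is at (140,193), the short sink at (316,181), the long one at (315,216), and the purple decoy at (383,193). I'll enlarge these next.

```bash
python3 - <<'E'
import cv2,numpy as np
a=cv2.imread("pics/scene0.png");b=cv2.imread("pics/top0.png")
def crop(im,x,y,w,h,s):
    c=cv2.resize(im[y:y+h,x:x+w],None,fx=s,fy=s,interpolation=cv2.INTER_CUBIC)
    for i in range(0,w,10):
        cv2.line(c,(i*s,0),(i*s,8 if i%50 else 16),(0,0,255),1); 
        if i%20==0: cv2.putText(c,str(x+i),(i*s,26),0,.4,(0,0,255),1)
    for j in range(0,h,10):
        cv2.line(c,(0,j*s),(8,j*s),(0,0,255),1)
        if j%20==0: cv2.putText(c,str(y+j),(10,j*s+4),0,.4,(0,0,255),1)
    return c
cv2.imwrite("pics/t1.png",crop(b,88,155,100,75,8))
cv2.imwrite("pics/t2.png",np.hstack([crop(b,285,165,66,65,6),crop(a,265,160,66,65,6)]))
cv2.imwrite("pics/s1.png",crop(a,130,225,100,75,8)if 0 else crop(a,128,225,106,100,6)[:600])
E
```

```text
(no output)
```

View pics/t1.png

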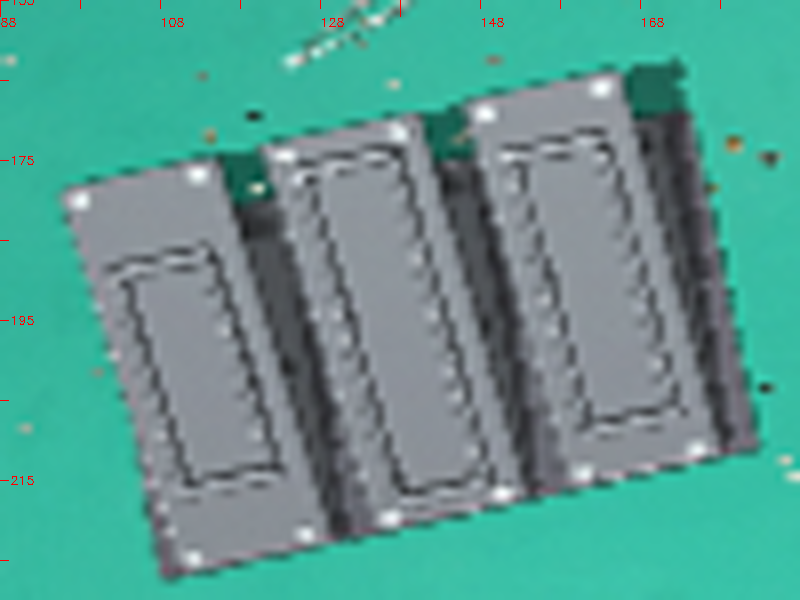

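View pics/t2.png

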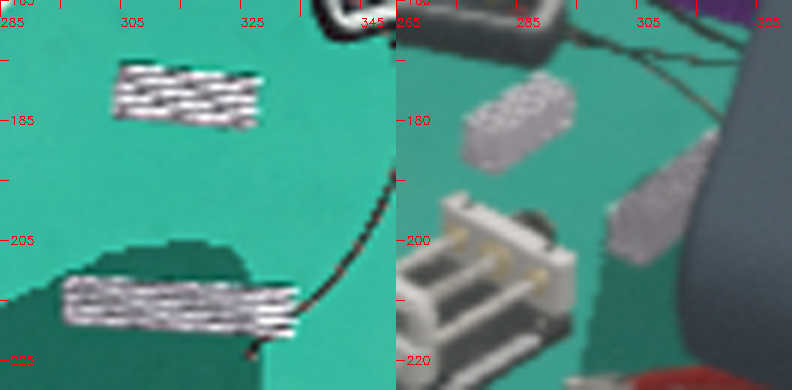

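View pics/s1.png

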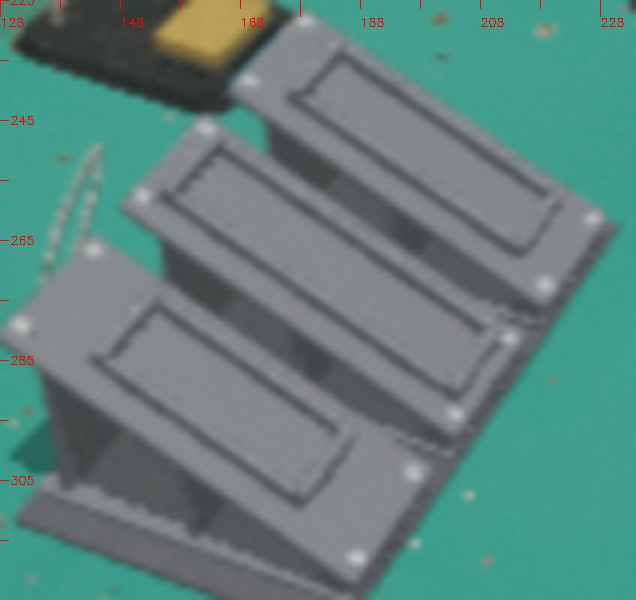

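```bash
cat > h.py <<'E'
import numpy as np, json
from station import viewer
from scipy.spatial.transform import Rotation as R
def cam(n):
    c=viewer.calibration(n); f=192/np.tan(np.radians(c['fov_y']/2)); return c,f
def ray(n,uv):
    c,f=cam(n); d=np.array([(uv[0]-c['cx'])/f,-(uv[1]-c['cy'])/f,-1]); d=c['T'][:3,:3]@d
    return c['T'][:3,3],d/np.linalg.norm(d)
def proj(n,p):
    c,f=cam(n); q=c['T'][:3,:3].T@(np.asarray(p)-c['T'][:3,3]); return np.array([c['cx']+f*q[0]/-q[2],c['cy']+f*q[1]/q[2]])
def atz(n,uv,z):
    o,d=ray(n,uv); return o+d*(z-o[2])/d[2]
def tri(uv1,uv2):
    A=np.zeros((3,3));b=np.zeros(3);L=[ray('top',uv1),ray('scene',uv2)]
    for o,d in L:
        P=np.eye(3)-np.outer(d,d);A+=P;b+=P@o
    p=np.linalg.solve(A,b); return p,max(np.linalg.norm(np.cross(p-o,d)) for o,d in L)
def px(l,s,x0,y0): return [((x+.5)/s-.5+x0,(y+.5)/s-.5+y0) for x,y in l]
E
python3 - <<'E'
from h import *
np.set_printoptions(precision=4,suppress=True)
T={'short':[(80,201),(198,175),(306,535),(193,559)],'long':[(285,156),(400,132),(502,494),(390,518)],'mid':[(485,114),(602,88),(698,450),(585,474)]}
S={'short':[(21,325),(94,248),(414,472),(357,558)],'long':[(142,195),(207,127),(510,338),(456,414)],'mid':[(250,81),(306,20),(593,218),(545,285)]}
for k in T:
    ps=[tri(a,b) for a,b in zip(px(T[k],8,88,155),px(S[k],6,128,225))]
    P=np.array([p for p,_ in ps]); c=P.mean(0)
    x=P[0]+P[1]-P[2]-P[3]; y=P[0]+P[3]-P[1]-P[2]; x/=2;y/=2
    print(k,'c',c,'res',np.array([e for _,e in ps])*1e3,'len',np.linalg.norm(x),np.linalg.norm(y),'slope',np.degrees(np.arctan2(x[2],np.hypot(x[0],x[1]))),'yaw',np.degrees(np.arctan2(x[1],x[0])),np.degrees(np.arctan2(-y[0],y[1])),'z',P[:,2])
t=px([(122,66),(262,80),(253,127),(113,116)],6,285,165); s=px([(66,122),(149,70),(179,93),(101,147)],6,265,160)
P=[]
for a,b in zip(t,s):
    p,e=tri(a,b); P.append(p); print('short corner',p,e*1e3)
tl=px([(65,277),(298,290),(293,336),(63,323)],6,285,165); sl=px([(216,208),(249,230)],6,265,160)
print('long near',tri(tl[0],sl[0]),tri(tl[3],sl[1]))
for tt in (t,tl):
    Q=np.array([atz('top',u,.032) for u in tt]); x=Q[1]+Q[2]-Q[0]-Q[3]
    print('topz',Q,'c',Q.mean(0),'len',np.linalg.norm(x)/2,'w',np.linalg.norm(Q[0]+Q[1]-Q[2]-Q[3])/2,'yaw',np.degrees(np.arctan2(x[1],x[0])))
for n,u in (('iron',(176,130)),('vice',(248,199)),('cutter',(267,240)),('tape',(295,136)),('maskT',(278,157)),('solder',(236,168)),('meter',(343,150))): print(n,atz('top',u,.02))
E
```

```text
short c [0.4941 0.3433 0.0625] res [0.5579 0.3291 0.3875 0.3611] len 0.16190810295370373 0.048531033246110286 slope 25.099569145191374 yaw 13.802904371062583 14.110258738869158 z [0.097  0.0967 0.0283 0.0281]
long c [0.5142 0.2616 0.0622] res [0.6914 0.3785 0.4345 0.5632] len 0.1625104738564017 0.048226487031473385 slope 25.055832066512263 yaw 13.609709047698972 13.130839277341998 z [0.0962 0.097  0.0281 0.0276]
mid c [0.5345 0.18   0.0621] res [0.5375 0.6125 0.5416 0.5368] len 0.1620227770852557 0.04882940519596227 slope 25.168106343929203 yaw 13.823763618175478 13.920597773000823 z [0.0966 0.0965 0.0275 0.0278]
short corner [ 0.6013 -0.3027  0.0309] 1.238770883178946
short corner [ 0.5939 -0.3829  0.0338] 0.35295645229475775
short corner [ 0.5678 -0.3784  0.0287] 0.9099644463939977
short corner [ 0.5728 -0.2983  0.0261] 1.1234371417405007
long near (array([ 0.4779, -0.2713,  0.0348]), np.float64(1.7706996404706112e-05)) (array([ 0.4534, -0.2704,  0.03  ]), np.float64(0.0013261691067792893))
topz [[ 0.6    -0.3031  0.032 ]
 [ 0.5939 -0.3834  0.032 ]
 [ 0.5665 -0.3783  0.032 ]
 [ 0.571  -0.2982  0.032 ]] c [ 0.5829 -0.3407  0.032 ] len 0.08037416488027666 w 0.028651452453862723 yaw -93.77569893114487
topz [[ 0.4781 -0.2716  0.032 ]
 [ 0.4739 -0.4038  0.032 ]
 [ 0.4477 -0.4009  0.032 ]
 [ 0.452  -0.2708  0.032 ]] c [ 0.4629 -0.3368  0.032 ] len 0.1312213852060563 w 0.026165441667849076 yaw -91.86131237763952
iron [0.753 0.149 0.02 ]
vice [ 0.5157 -0.1094  0.02  ]
cutter [ 0.3774 -0.1773  0.02  ]
tape [ 0.7419 -0.2688  0.02  ]
maskT [ 0.6654 -0.2103  0.02  ]
solder [ 0.6229 -0.0651  0.02  ]
meter [ 0.6959 -0.4372  0.02  ]
```

Triangulation agrees with the text: the slope comes out at 25.1°, the bed screws sit at z≈0.062 (heads on the 60 mm floor), and the sinks are 80 and 131 mm long with tops at about 0.031. From left to right the rows are short, long, middle. I'll turn the gripper towards the short sink first.

```bash
cat >> h.py <<'E'
def go(pos,Rt=None):
    "deltas in tool axes (cm) to pos in present attitude; rotvec to Rt"
    from station import manip
    s=manip.sense(); C=R.from_quat(s['tool_rot'])
    print('t %.2f'%s['t'],'tcp',s['tcp_pos'].round(4),'gap %.3f gf %.1f F'%(s['finger_gap'],s['gripper_force']),s['force'].round(1),'q',s['q'].round(2))
    print('slide cm',(C.inv().apply(np.array(pos)-s['tcp_pos'])*100).round(2))
    if Rt is not None: print('angular',(C.inv()*Rt).as_rotvec().round(4))
def down(a,tilt=0):
    "tool x at azimuth a deg, tool z down; for tilt: x falls by tilt"
    a=np.radians(a);t=np.radians(tilt); x=np.array([np.cos(a)*np.cos(t),np.sin(a)*np.cos(t),-np.sin(t)]); y=np.array([np.sin(a),-np.cos(a),0])
    return R.from_matrix(np.column_stack([x,y,np.cross(x,y)]))
E
python3 -m creep '[{"slide":[0,0,0],"angular":[0,0,-0.12],"claw":1},{"slide":[0,0,0],"angular":[0,0,-0.12],"claw":1},{"slide":[0,0,0],"angular":[0,0,-0.12],"claw":1},{"slide":[0,0,0],"angular":[0,0,-0.12],"claw":1},{"slide":[0,0,0],"angular":[0,0,-0.12],"claw":1},{"slide":[0,0,0],"angular":[0,0,-0.12],"claw":1},{"slide":[0,0,0],"angular":[0,0,-0.12],"claw":1},{"slide":[0,0,0],"angular":[0,0,-0.12],"claw":1},{"slide":[0,0,0],"angular":[0,0,-0.12],"claw":1},{"slide":[0,0,0],"angular":[0,0,-0.13],"claw":1}]' 60
python3 -c "
from h import *
go([.5835,-.3405,.12],down(86.2))"
```

```text
t: 0.93
tcp_pos: [0.1792, -0.5983, 0.2307]
tool_rot: [0.731, 0.682, 0.0, -0.001]
force: [-0.1, 0.4, -0.1]
finger_gap: 0.998
gripper_force: 0.0
t 0.93 tcp [ 0.1792 -0.5983  0.2307] gap 0.998 gf 0.0 F [-0.1  0.4 -0.1] q [-1.46  0.53  1.43 -0.    1.18 -1.39]
slide cm [28.49 38.56 11.1 ]
angular [-0.0002 -0.0013 -0.0027]
```

```bash
python3 -m creep '[{"slide":[1.9,2.57,0.74],"angular":[0,0,0],"claw":1},{"slide":[1.9,2.57,0.74],"angular":[0,0,0],"claw":1},{"slide":[1.9,2.57,0.74],"angular":[0,0,0],"claw":1},{"slide":[1.9,2.57,0.74],"angular":[0,0,0],"claw":1},{"slide":[1.9,2.57,0.74],"angular":[0,0,0],"claw":1},{"slide":[1.9,2.57,0.74],"angular":[0,0,0],"claw":1},{"slide":[1.9,2.57,0.74],"angular":[0,0,0],"claw":1},{"slide":[1.9,2.57,0.74],"angular":[0,0,0],"claw":1}]' >/dev/null
python3 -m creep '[{"slide":[1.9,2.57,0.74],"angular":[0,0,0],"claw":1},{"slide":[1.9,2.57,0.74],"angular":[0,0,0],"claw":1},{"slide":[1.9,2.57,0.74],"angular":[0,0,0],"claw":1},{"slide":[1.9,2.57,0.74],"angular":[0,0,0],"claw":1},{"slide":[1.9,2.57,0.74],"angular":[0,0,0],"claw":1},{"slide":[1.9,2.57,0.74],"angular":[0,0,0],"claw":1},{"slide":[1.9,2.57,0.74],"angular":[0,0,0],"claw":1},{"slide":[0,0,0],"angular":[0,0,0],"claw":1},{"slide":[0,0,0],"angular":[0,0,0],"claw":1}]' >/dev/null
python3 - <<'E'
from h import *
import cv2
go([.5835,-.3405,.01],down(86.2))
b=viewer.snapshot('top');a=viewer.snapshot('scene')
def pts(n): return [proj(n,[.583,-.341,.032]).round(1),proj(n,[.463,-.337,.032]).round(1)]
print(pts('top'),pts('scene'))
f=lambda im,x,y,w,h:cv2.resize(im[y:y+h,x:x+w],(390,450),interpolation=cv2.INTER_CUBIC)
cv2.imwrite('pics/p1.png',np.hstack([f(b,265,140,104,120),f(a,248,130,104,120)]))
E
```

```text
t 2.35 tcp [ 0.5857 -0.3415  0.119 ] gap 1.000 gf 0.0 F [-0.2  0.3  0.4] q [-0.69  0.73  1.38 -0.    1.04 -0.62]
slide cm [ 0.07 -0.2  10.9 ]
angular [-0.0019 -0.001  -0.0052]
[array([315.9, 180.7]), array([314.6, 215.6])] [array([285.9, 177.1]), array([313.7, 188.4])]
```

View pics/p1.png

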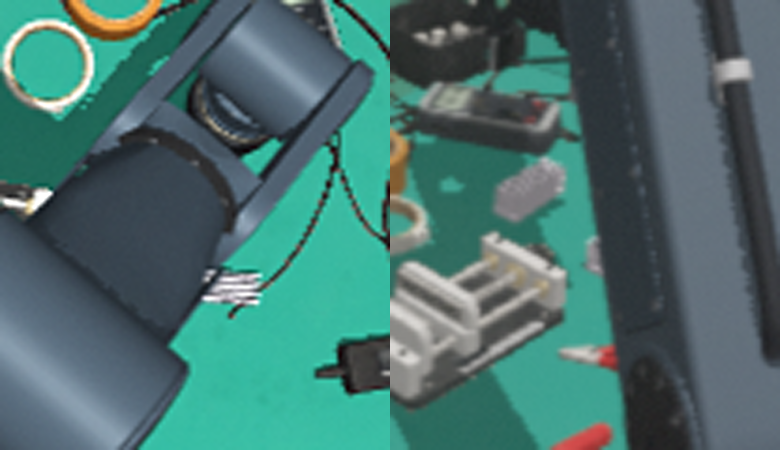

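The top view shows the wrist at crop (230,95), with the long sink's end at (232,288). The scene view shows the short sink uncovered at crop (527,190) and no gripper near it, which is unexpected. I'll check where the gripper should project.

```bash
python3 - <<'E'
from h import *
import cv2
for z in (.12,.2,.3,.4): print(z,proj('top',[.5857,-.3415,z]).round(),proj('scene',[.5857,-.3415,z]).round())
a=viewer.snapshot('scene'); b=viewer.snapshot('top'); cv2.imwrite('pics/p2.png',np.vstack([np.hstack([a,b])[:,:]])[:, :1024][:, ::1] if 0 else cv2.resize(np.hstack([a,b]),(800,300),interpolation=cv2.INTER_AREA))
E
```

```text
0.12 [320. 176.] [287. 156.]
0.2 [324. 172.] [288. 135.]
0.3 [330. 166.] [290. 108.]
0.4 [337. 159.] [292.  78.]
```

View pics/p2.png

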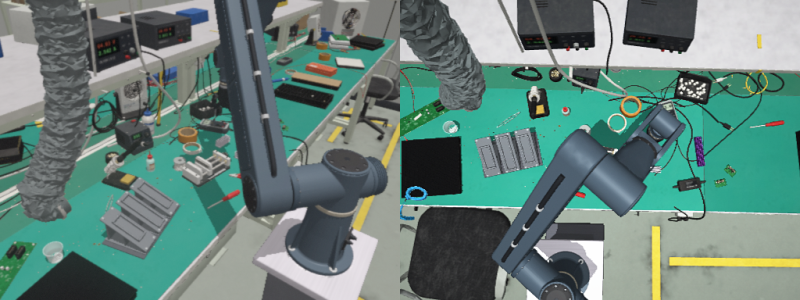

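```bash
python3 - <<'E'
from h import *
import cv2
a=viewer.snapshot('scene')
for p in ([0,0,.1],[.2,-.1,.1]): print(proj('scene',p).round(),proj('top',p).round())
cv2.imwrite('pics/p3.png',cv2.resize(a[0:200,200:460],None,fx=3,fy=3,interpolation=cv2.INTER_CUBIC))
E
```

```text
[416. 289.] [208. 361.]
[357. 235.] [242. 295.]
```

View pics/p3.png

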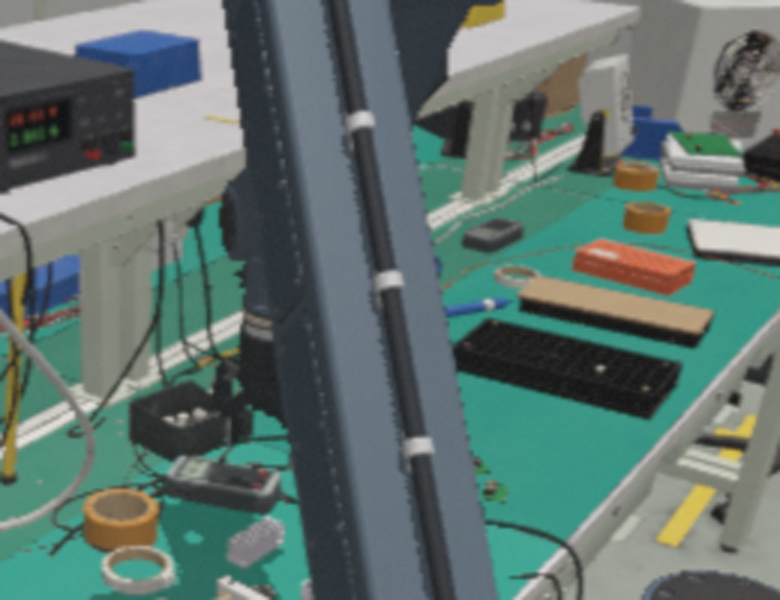

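The gripper's left finger shows at crop (232,440), i.e. px (277,147), which matches its projection: the earlier crop just cut it off. I'm going down on the short sink and closing.

```bash
python3 -m creep '[{"slide":[0,-0.1,2],"angular":[0,0,0],"claw":1},{"slide":[0,-0.1,2],"angular":[0,0,0],"claw":1},{"slide":[0,0,2],"angular":[0,0,0],"claw":1},{"slide":[0,0,2],"angular":[0,0,0],"claw":1},{"slide":[0,0,1.5],"angular":[0,0,0],"claw":1},{"slide":[0,0,1.3],"angular":[0,0,0],"claw":1},{"slide":[0,0,0],"angular":[0,0,0],"claw":1},{"slide":[0,0,0],"angular":[0,0,0],"claw":1}]' 60
python3 -c "
from h import *
go([.5835,-.3405,.01],down(86.2))"
```

```text
t: 3.27
tcp_pos: [0.5825, -0.3435, 0.0119]
tool_rot: [0.733, 0.68, -0.0, -0.001]
force: [-0.3, 0.4, 0.7]
finger_gap: 1.0
gripper_force: 0.0
t 3.27 tcp [ 0.5825 -0.3435  0.0119] gap 1.000 gf 0.0 F [-0.3  0.4  0.7] q [-0.7   0.87  1.42  0.    0.85 -0.62]
slide cm [0.3  0.07 0.19]
angular [-0.0009 -0.0006 -0.0093]
```

```bash
python3 -m creep '[{"slide":[0.3,0.05,0.15],"angular":[0,0,-0.009],"claw":1},{"slide":[0,0,0],"angular":[0,0,0],"claw":0},{"slide":[0,0,0],"angular":[0,0,0],"claw":-1},{"slide":[0,0,0],"angular":[0,0,0],"claw":-1},{"slide":[0,0,0],"angular":[0,0,0],"claw":-1},{"slide":[0,0,0],"angular":[0,0,0],"claw":-1},{"slide":[0,0,0],"angular":[0,0,0],"claw":-1},{"slide":[0,0,0],"angular":[0,0,0],"claw":-1},{"slide":[0,0,0],"angular":[0,0,0],"claw":-1},{"slide":[0,0,0],"angular":[0,0,0],"claw":-1}]' 60
python3 -c "
from h import *
go([.5835,-.3405,.25],down(86.2))"
```

```text
t: 4.1
tcp_pos: [0.5843, -0.3407, 0.0115]
tool_rot: [0.73, 0.683, 0.0, 0.001]
force: [1.2, 0.5, 4.5]
finger_gap: 0.286
gripper_force: 60.1
t 4.10 tcp [ 0.5843 -0.3407  0.0115] gap 0.286 gf 60.1 F [1.2 0.5 4.5] q [-0.69  0.87  1.43  0.    0.84 -0.63]
slide cm [ -0.    -0.05 -23.85]
angular [0.0013 0.0008 0.0003]
```

```bash
python3 -m creep '[{"slide":[0,0,-1],"angular":[0,0,0],"claw":-1},{"slide":[0,0,-2],"angular":[0,0,0],"claw":-1},{"slide":[0,0,-3],"angular":[0,0,0],"claw":-1},{"slide":[0,0,-3],"angular":[0,0,0],"claw":-1},{"slide":[0,0,-3],"angular":[0,0,0],"claw":-1},{"slide":[0,0,-3],"angular":[0,0,0],"claw":-1},{"slide":[0,0,-3],"angular":[0,0,0],"claw":-1},{"slide":[0,0,-3],"angular":[0,0,0],"claw":-1},{"slide":[0,0,-2],"angular":[0,0,0],"claw":-1},{"slide":[0,0,-1],"angular":[0,0,0],"claw":-1}]'
python3 -c "
from h import *
go([.495,.3435,.25],down(193.76))"
```

```text
t: 4.93
tcp_pos: [0.5844, -0.3409, 0.2544]
tool_rot: [0.73, 0.683, 0.0, 0.002]
force: [0.5, 0.1, -1.3]
finger_gap: 0.287
gripper_force: 59.4
t 4.93 tcp [ 0.5844 -0.3409  0.2544] gap 0.287 gf 59.4 F [ 0.5  0.1 -1.3] q [-0.69  0.58  1.27 -0.    1.29 -0.63]
slide cm [ 67.7  -13.43   0.2 ]
angular [-1.0000e-04  5.3000e-03 -1.8769e+00]
```

```bash
python3 -m creep '[{"slide":[1.3,-0.26,0],"angular":[0,0,0],"claw":-1},{"slide":[2.6,-0.52,0],"angular":[0,0,0],"claw":-1},{"slide":[2.6,-0.52,0],"angular":[0,0,0],"claw":-1},{"slide":[2.6,-0.52,0],"angular":[0,0,0],"claw":-1},{"slide":[2.6,-0.52,0],"angular":[0,0,0],"claw":-1},{"slide":[2.6,-0.52,0],"angular":[0,0,0],"claw":-1},{"slide":[2.6,-0.52,0],"angular":[0,0,0],"claw":-1},{"slide":[2.6,-0.52,0],"angular":[0,0,0],"claw":-1},{"slide":[2.6,-0.52,0],"angular":[0,0,0],"claw":-1},{"slide":[2.6,-0.52,0],"angular":[0,0,0],"claw":-1}]' >/dev/null
python3 -m creep '[{"slide":[2.6,-0.52,0],"angular":[0,0,0],"claw":-1},{"slide":[2.6,-0.52,0],"angular":[0,0,0],"claw":-1},{"slide":[2.6,-0.52,0],"angular":[0,0,0],"claw":-1},{"slide":[2.6,-0.52,0],"angular":[0,0,0],"claw":-1},{"slide":[2.6,-0.52,0],"angular":[0,0,0],"claw":-1},{"slide":[2.6,-0.52,0],"angular":[0,0,0],"claw":-1},{"slide":[2.6,-0.52,0],"angular":[0,0,0],"claw":-1},{"slide":[2.6,-0.52,0],"angular":[0,0,0],"claw":-1},{"slide":[2.6,-0.52,0],"angular":[0,0,0],"claw":-1},{"slide":[2.6,-0.52,0],"angular":[0,0,0],"claw":-1}]' >/dev/null
python3 -m creep '[{"slide":[2.6,-0.52,0],"angular":[0,0,0],"claw":-1},{"slide":[2.6,-0.52,0],"angular":[0,0,0],"claw":-1},{"slide":[2.6,-0.52,0],"angular":[0,0,0],"claw":-1},{"slide":[2.6,-0.52,0],"angular":[0,0,0],"claw":-1},{"slide":[2.6,-0.52,0],"angular":[0,0,0],"claw":-1},{"slide":[2.6,-0.52,0],"angular":[0,0,0],"claw":-1},{"slide":[1.4,-0.22,0],"angular":[0,0,0],"claw":-1}]' >/dev/null
python3 -m creep '[{"slide":[0,0,0],"angular":[0,0,-0.11],"claw":-1},{"slide":[0,0,0],"angular":[0,0,-0.11],"claw":-1},{"slide":[0,0,0],"angular":[0,0,-0.11],"claw":-1},{"slide":[0,0,0],"angular":[0,0,-0.11],"claw":-1},{"slide":[0,0,0],"angular":[0,0,-0.11],"claw":-1},{"slide":[0,0,0],"angular":[0,0,-0.11],"claw":-1},{"slide":[0,0,0],"angular":[0,0,-0.11],"claw":-1},{"slide":[0,0,0],"angular":[0,0,-0.11],"claw":-1},{"slide":[0,0,0],"angular":[0,0,-0.11],"claw":-1},{"slide":[0,0,0],"angular":[0,0,-0.11],"claw":-1}]' >/dev/null
python3 -m creep '[{"slide":[0,0,0],"angular":[0,0,-0.11],"claw":-1},{"slide":[0,0,0],"angular":[0,0,-0.11],"claw":-1},{"slide":[0,0,0],"angular":[0,0,-0.11],"claw":-1},{"slide":[0,0,0],"angular":[0,0,-0.11],"claw":-1},{"slide":[0,0,0],"angular":[0,0,-0.11],"claw":-1},{"slide":[0,0,0],"angular":[0,0,-0.11],"claw":-1},{"slide":[0,0,0],"angular":[0,0,-0.117],"claw":-1},{"slide":[0,0,0],"angular":[0,0,0],"claw":-1}]'
python3 -c "
from h import *
go([.495,.3435,.25],down(193.76,25))"
```

```text
t: 8.68
tcp_pos: [0.4923, 0.3433, 0.2491]
tool_rot: [-0.121, 0.993, -0.001, -0.002]
force: [0.5, 0.5, -1.2]
finger_gap: 0.287
gripper_force: 59.4
t 8.68 tcp [0.4923 0.3433 0.2491] gap 0.287 gf 59.4 F [ 0.5  0.5 -1.2] q [ 0.42  0.48  1.47 -0.    1.2  -1.39]
slide cm [-0.26 -0.04 -0.09]
angular [-0.0006 -0.4405  0.002 ]
```

```bash
python3 -m creep '[{"slide":[0,0,0],"angular":[0,-0.11,0],"claw":-1},{"slide":[0,0,0],"angular":[0,-0.11,0],"claw":-1},{"slide":[0,0,0],"angular":[0,-0.11,0],"claw":-1},{"slide":[0,0,0],"angular":[0,-0.11,0],"claw":-1},{"slide":[0,0,0],"angular":[0,0,0],"claw":-1},{"slide":[0,0,0],"angular":[0,0,0],"claw":-1}]'
python3 -c "
from h import *
D=down(193.76,25); n=-D.as_matrix()[:,2]; print(n)
go(np.array([.495,.3435,.0605])+n*(.0115+.05),D)"
```

```text
t: 9.18
tcp_pos: [0.4914, 0.3432, 0.2492]
tool_rot: [-0.117, 0.97, 0.025, 0.214]
force: [1.5, -1.0, -0.2]
finger_gap: 0.289
gripper_force: 59.4
[-0.41048936 -0.10052204  0.90630779]
t 9.18 tcp [0.4914 0.3432 0.2492] gap 0.289 gf 59.4 F [ 1.5 -1.  -0.2] q [ 0.47  0.35  1.79 -0.18  0.59 -1.21]
slide cm [ 7.62 -0.05 11.13]
angular [-0.001  -0.0029 -0.0005]
```

```bash
python3 -m creep '[{"slide":[1.27,0,1.85],"angular":[0,0,0],"claw":-1},{"slide":[1.27,0,1.85],"angular":[0,0,0],"claw":-1},{"slide":[1.27,0,1.85],"angular":[0,0,0],"claw":-1},{"slide":[1.27,-0.05,1.85],"angular":[0,0,0],"claw":-1},{"slide":[1.27,0,1.85],"angular":[0,0,0],"claw":-1},{"slide":[1.27,0,1.85],"angular":[0,0,0],"claw":-1},{"slide":[0,0,0],"angular":[0,0,0],"claw":-1},{"slide":[0,0,0],"angular":[0,0,0],"claw":-1},{"slide":[0,0,0],"angular":[0,0,0],"claw":-1}]'
python3 -c "
from h import *
D=down(193.76,25); n=-D.as_matrix()[:,2]
go(np.array([.495,.3435,.0605])+n*(.0115+.015),D)"
```

```text
t: 9.93
tcp_pos: [0.4754, 0.3392, 0.119]
tool_rot: [-0.116, 0.969, 0.026, 0.218]
force: [-0.5, -0.1, -1.1]
finger_gap: 0.289
gripper_force: 59.4
t 9.93 tcp [0.4754 0.3392 0.119 ] gap 0.289 gf 59.4 F [-0.5 -0.1 -1.1] q [ 0.48  0.57  1.94 -0.48  0.23 -0.89]
slide cm [ 0.68 -0.05  3.49]
angular [-0.      0.0063 -0.0014]
```

```bash
python3 -m creep '[{"slide":[0.3,0,0.5],"angular":[0,0,0],"claw":-1},{"slide":[0.3,0,0.5],"angular":[0,0,0],"claw":-1},{"slide":[0,0,0.5],"angular":[0,-0.005,0],"claw":-1},{"slide":[0,0,0.5],"angular":[0,0,0],"claw":-1},{"slide":[0,0,0.5],"angular":[0,0,0],"claw":-1},{"slide":[0,0,0],"angular":[0,0,0],"claw":-1},{"slide":[0,0,0],"angular":[0,0,0],"claw":-1}]'
python3 -c "
from h import *
D=down(193.76,25); n=-D.as_matrix()[:,2]
go(np.array([.495,.3435,.0605])+n*(.0115+.015),D)"
```

```text
t: 10.52
tcp_pos: [0.4793, 0.3401, 0.0938]
tool_rot: [-0.117, 0.968, 0.027, 0.22]
force: [0.6, -0.5, -1.2]
finger_gap: 0.293
gripper_force: 59.4
t 10.52 tcp [0.4793 0.3401 0.0938] gap 0.293 gf 59.4 F [ 0.6 -0.5 -1.2] q [ 0.48  0.62  1.95 -0.65  0.17 -0.71]
slide cm [-0.04 -0.05  1.05]
angular [ 0.0001  0.0109 -0.0005]
```

```bash
python3 -m creep '[{"slide":[0,-0.05,0.4],"angular":[0,0.005,0],"claw":-1},{"slide":[0,0,0.4],"angular":[0,0.005,0],"claw":-1},{"slide":[0,0,0.4],"angular":[0,0,0],"claw":-1},{"slide":[0,0,0.4],"angular":[0,0,0],"claw":-1},{"slide":[0,0,0],"angular":[0,0,0],"claw":-1},{"slide":[0,0,0],"angular":[0,0,0],"claw":-1}]'
python3 - <<'E'
from h import *
import cv2
D=down(193.76,25); n=-D.as_matrix()[:,2]
go(np.array([.495,.3435,.0605])+n*.0115,D)
a=viewer.snapshot('scene');b=viewer.snapshot('top')
f=lambda im,x,y,w,h:cv2.resize(im[y:y+h,x:x+w],(400,400),interpolation=cv2.INTER_CUBIC)
cv2.imwrite('pics/p4.png',np.hstack([f(a,120,225,100,100),f(b,70,150,100,100)]))
E
```

```text
t: 11.02
tcp_pos: [0.4847, 0.3407, 0.0778]
tool_rot: [-0.117, 0.969, 0.026, 0.214]
force: [0.8, -0.4, -1.4]
finger_gap: 0.292
gripper_force: 59.4
t 11.02 tcp [0.4847 0.3407 0.0778] gap 0.292 gf 59.4 F [ 0.8 -0.4 -1.4] q [ 0.47  0.65  1.94 -0.66  0.16 -0.7 ]
slide cm [-0.24  0.02  0.87]
angular [-0.0002 -0.0021  0.0001]
```

View pics/p4.png

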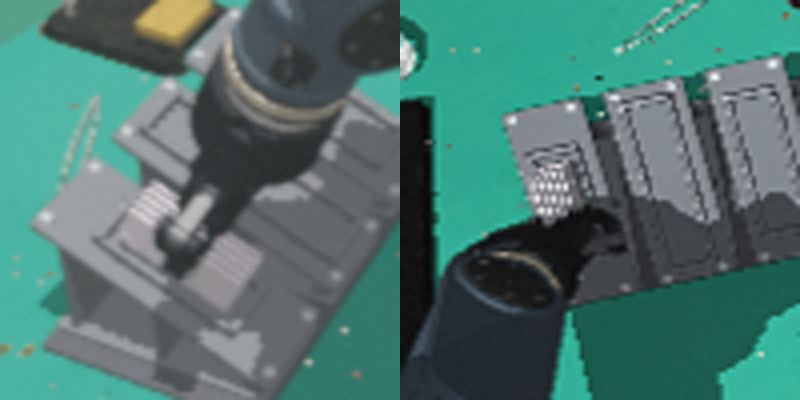

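The scene view shows the short sink level with the slope and hovering inside the outline of the short pocket, crop (190,240), fins up. In the top view it is in line with the pocket at (550,190). I'm lowering it to contact.

```bash
python3 -m creep '[{"slide":[-0.24,0,0.2],"angular":[0,0,0],"claw":-1},{"slide":[0,0,0.2],"angular":[0,0,0],"claw":-1},{"slide":[0,0,0.2],"angular":[0,0,0],"claw":-1},{"slide":[0,0,0.1],"angular":[0,0,0],"claw":-1},{"slide":[0,0,0],"angular":[0,0,0],"claw":-1},{"slide":[0,0,0],"angular":[0,0,0],"claw":-1}]'
python3 - <<'E'
from h import *
D=down(193.76,25); n=-D.as_matrix()[:,2]
go(np.array([.495,.3435,.0605])+n*.0115,D)
E
```

```text
t: 11.62
tcp_pos: [0.4897, 0.342, 0.0728]
tool_rot: [-0.117, 0.969, 0.026, 0.214]
force: [-0.4, -0.2, -1.5]
finger_gap: 0.288
gripper_force: 59.4
t 11.62 tcp [0.4897 0.342  0.0728] gap 0.288 gf 59.4 F [-0.4 -0.2 -1.5] q [ 0.47  0.67  1.93 -0.68  0.16 -0.69]
slide cm [0.02 0.02 0.2 ]
angular [-0.     -0.0016  0.0001]
```

```bash
python3 -m creep '[{"slide":[0,0,0.1],"angular":[0,0,0],"claw":-1},{"slide":[0,0,0.1],"angular":[0,0,0],"claw":-1},{"slide":[0,0,0.1],"angular":[0,0,0],"claw":-1},{"slide":[0,0,0],"angular":[0,0,0],"claw":-1},{"slide":[0,0,0],"angular":[0,0,0],"claw":-1}]'
python3 - <<'E'
from h import *
D=down(193.76,25); n=-D.as_matrix()[:,2]
go(np.array([.495,.3435,.0605])+n*.0115,D)
E
```

```text
t: 12.03
tcp_pos: [0.4907, 0.3423, 0.0708]
tool_rot: [-0.117, 0.969, 0.026, 0.214]
force: [-3.6, -1.3, 5.1]
finger_gap: 0.291
gripper_force: 60.2
t 12.03 tcp [0.4907 0.3423 0.0708] gap 0.291 gf 60.2 F [-3.6 -1.3  5.1] q [ 0.47  0.67  1.93 -0.69  0.15 -0.67]
slide cm [ 0.03  0.01 -0.03]
angular [ 0.0001 -0.0009  0.0002]
```

Contact came right at the expected floor height. Releasing and backing off.

```bash
python3 -m creep '[{"slide":[0,0,0],"angular":[0,0,0],"claw":0.2},{"slide":[0,0,0],"angular":[0,0,0],"claw":0.2},{"slide":[0,0,0],"angular":[0,0,0],"claw":0.2},{"slide":[0,0,0],"angular":[0,0,0],"claw":0.2},{"slide":[0,0,-0.7],"angular":[0,0,0],"claw":0.2},{"slide":[0,0,-1],"angular":[0,0,0],"claw":0.2},{"slide":[0,0,-1.5],"angular":[0,0,0],"claw":0.2},{"slide":[0,0,-2],"angular":[0,0,0],"claw":0.2},{"slide":[0,0,-2],"angular":[0,0,0],"claw":0.2},{"slide":[0,0,-2],"angular":[0,0,0],"claw":0.2}]'
python3 - <<'E'
from h import *
go(np.array([.495,.3,.25]),down(193.76))
E
```

```text
t: 12.87
tcp_pos: [0.4529, 0.333, 0.154]
tool_rot: [-0.117, 0.97, 0.026, 0.214]
force: [0.1, -0.6, 0.5]
finger_gap: 0.599
gripper_force: 0.0
t 12.87 tcp [0.4529 0.333  0.154 ] gap 0.599 gf 0.0 F [ 0.1 -0.6  0.5] q [ 0.49  0.48  1.96 -0.37  0.3  -0.99]
slide cm [-7.04 -4.2  -7.31]
angular [ 0.000e+00  4.342e-01 -1.000e-04]
```

```bash
python3 -m creep '[{"slide":[-1.5,0,-2.5],"angular":[0,0,0],"claw":1},{"slide":[-1.5,0,-2.5],"angular":[0,0,0],"claw":1},{"slide":[-1.5,0,-2.5],"angular":[0,0,0],"claw":1},{"slide":[0,0,0],"angular":[0,0.11,0],"claw":1},{"slide":[0,0,0],"angular":[0,0.11,0],"claw":1},{"slide":[0,0,0],"angular":[0,0.11,0],"claw":1},{"slide":[0,0,0],"angular":[0,0.104,0],"claw":1},{"slide":[0,0,0],"angular":[0,0,0.12],"claw":1},{"slide":[0,0,0],"angular":[0,0,0.12],"claw":1},{"slide":[0,0,0],"angular":[0,0,0.12],"claw":1}]' >/dev/null
python3 -m creep '[{"slide":[0,0,0],"angular":[0,0,0.12],"claw":1},{"slide":[0,0,0],"angular":[0,0,0.12],"claw":1},{"slide":[0,0,0],"angular":[0,0,0.12],"claw":1},{"slide":[0,0,0],"angular":[0,0,0.12],"claw":1},{"slide":[0,0,0],"angular":[0,0,0.12],"claw":1},{"slide":[0,0,0],"angular":[0,0,0.12],"claw":1},{"slide":[0,0,0],"angular":[0,0,0.12],"claw":1},{"slide":[0,0,0],"angular":[0,0,0.12],"claw":1},{"slide":[0,0,0],"angular":[0,0,0.12],"claw":1}]' >/dev/null
python3 -m creep '[{"slide":[0,0,0],"angular":[0,0,0.12],"claw":1},{"slide":[0,0,0],"angular":[0,0,0.12],"claw":1},{"slide":[0,0,0],"angular":[0,0,0.12],"claw":1},{"slide":[0,0,0],"angular":[0,0,0],"claw":1},{"slide":[0,0,0],"angular":[0,0,0],"claw":1}]' 
python3 - <<'E'
from h import *
go(np.array([.463,-.337,.15]),down(88.1))
E
```

```text
t: 14.87
tcp_pos: [0.4622, 0.3352, 0.2404]
tool_rot: [0.702, 0.712, 0.0, 0.0]
force: [0.8, -0.2, 0.3]
finger_gap: 0.997
gripper_force: 0.0
t 14.87 tcp [0.4622 0.3352 0.2404] gap 0.997 gf 0.0 F [ 0.8 -0.2  0.3] q [ 0.43  0.44  1.56 -0.    1.14  0.42]
slide cm [-67.22  -0.86   9.04]
angular [ 0.0006 -0.      0.0471]
```

```bash
python3 -m creep '[{"slide":[-1.5,0,0],"angular":[0,0,0.047],"claw":1},{"slide":[-3.2,0,0],"angular":[0,0,0],"claw":1},{"slide":[-3.2,0,0],"angular":[0,0,0],"claw":1},{"slide":[-3.2,0,0],"angular":[0,0,0],"claw":1},{"slide":[-3.2,0,0],"angular":[0,0,0],"claw":1},{"slide":[-3.2,0,0],"angular":[0,0,0],"claw":1},{"slide":[-3.2,0,0],"angular":[0,0,0],"claw":1},{"slide":[-3.2,0,0],"angular":[0,0,0],"claw":1},{"slide":[-3.2,0,0],"angular":[0,0,0],"claw":1},{"slide":[-3.2,0,0],"angular":[0,0,0],"claw":1}]' >/dev/null
python3 -m creep '[{"slide":[-3.2,0,0],"angular":[0,0,0],"claw":1},{"slide":[-3.2,0,0],"angular":[0,0,0],"claw":1},{"slide":[-3.2,0,0],"angular":[0,0,0],"claw":1},{"slide":[-3.2,0,0],"angular":[0,0,0],"claw":1},{"slide":[-3.2,0,0],"angular":[0,0,0],"claw":1},{"slide":[-3.2,0,1],"angular":[0,0,0],"claw":1},{"slide":[-3.2,0,1],"angular":[0,0,0],"claw":1},{"slide":[-3.2,0,1],"angular":[0,0,0],"claw":1},{"slide":[-3.2,0,2],"angular":[0,0,0],"claw":1},{"slide":[-3.2,0,2],"angular":[0,0,0],"claw":1}]' >/dev/null
python3 -m creep '[{"slide":[-3.2,0,2],"angular":[0,0,0],"claw":1},{"slide":[-1.7,0,0],"angular":[0,0,0],"claw":1},{"slide":[0,0,0],"angular":[0,0,0],"claw":1},{"slide":[0,0,0],"angular":[0,0,0],"claw":1}]' 
python3 - <<'E'
from h import *
go(np.array([.463,-.337,.011]),down(88.1))
E
```

```text
t: 16.87
tcp_pos: [0.4383, -0.3368, 0.1508]
tool_rot: [0.72, 0.694, 0.001, -0.0]
force: [-0.2, -0.1, 0.1]
finger_gap: 0.999
gripper_force: 0.0
t 16.87 tcp [ 0.4383 -0.3368  0.1508] gap 0.999 gf 0.0 F [-0.2 -0.1  0.1] q [-0.86  0.54  1.69  0.    0.91 -0.82]
slide cm [ 0.06  2.46 13.98]
angular [ 0.0008 -0.0008 -0.0047]
```

```bash
python3 -m creep '[{"slide":[0,1.2,1.5],"angular":[0,0,0],"claw":1},{"slide":[0,1.26,1.5],"angular":[0,0,0],"claw":1},{"slide":[0,0,2],"angular":[0,0,0],"claw":1},{"slide":[0,0,2],"angular":[0,0,0],"claw":1},{"slide":[0,0,1],"angular":[0,0,0],"claw":1},{"slide":[0,0,0],"angular":[0,0,0],"claw":1},{"slide":[0,0,0],"angular":[0,0,0],"claw":1}]'
python3 - <<'E'
from h import *
go(np.array([.463,-.337,.011]),down(88.1))
E
```

```text
t: 17.45
tcp_pos: [0.4636, -0.3361, 0.0712]
tool_rot: [0.719, 0.695, 0.0, 0.0]
force: [-0.3, -0.2, 0.7]
finger_gap: 1.0
gripper_force: 0.0
t 17.45 tcp [ 0.4636 -0.3361  0.0712] gap 1.000 gf 0.0 F [-0.3 -0.2  0.7] q [-0.82  0.69  1.69  0.    0.77 -0.79]
slide cm [-0.1  -0.07  6.02]
angular [ 0.0007 -0.0006 -0.0017]
```

```bash
python3 -m creep '[{"slide":[-0.1,-0.05,1.5],"angular":[0,0,0],"claw":1},{"slide":[0,0,1.5],"angular":[0,0,0],"claw":1},{"slide":[0,0,1.5],"angular":[0,0,0],"claw":1},{"slide":[0,0,1.4],"angular":[0,0,0],"claw":1},{"slide":[0,0,0],"angular":[0,0,0],"claw":1},{"slide":[0,0,0],"angular":[0,0,0],"claw":1}]'
python3 - <<'E'
from h import *
go(np.array([.463,-.337,.011]),down(88.1))
E
```

```text
t: 17.95
tcp_pos: [0.4634, -0.3381, 0.0124]
tool_rot: [0.72, 0.694, 0.0, 0.001]
force: [0.5, 0.5, 0.9]
finger_gap: 1.003
gripper_force: 0.0
t 17.95 tcp [ 0.4634 -0.3381  0.0124] gap 1.003 gf 0.0 F [0.5 0.5 0.9] q [-0.83  0.79  1.71  0.    0.65 -0.79]
slide cm [ 0.11 -0.04  0.14]
angular [ 0.0015  0.0002 -0.0027]
```

```bash
python3 -m creep '[{"slide":[0.11,0,0.1],"angular":[0,0,0],"claw":0},{"slide":[0,0,0],"angular":[0,0,0],"claw":-1},{"slide":[0,0,0],"angular":[0,0,0],"claw":-1},{"slide":[0,0,0],"angular":[0,0,0],"claw":-1},{"slide":[0,0,0],"angular":[0,0,0],"claw":-1},{"slide":[0,0,0],"angular":[0,0,0],"claw":-1},{"slide":[0,0,0],"angular":[0,0,0],"claw":-1},{"slide":[0,0,0],"angular":[0,0,0],"claw":-1},{"slide":[0,0,0],"angular":[0,0,0],"claw":-1}]' 80
python3 -c "from h import *
go([.463,-.337,.25],down(88.1))"
python3 -m creep '[{"slide":[0,0,-1],"angular":[0,0,0],"claw":-1},{"slide":[0,0,-2],"angular":[0,0,0],"claw":-1},{"slide":[0,0,-3],"angular":[0,0,0],"claw":-1},{"slide":[0,0,-3],"angular":[0,0,0],"claw":-1},{"slide":[0,0,-3],"angular":[0,0,0],"claw":-1},{"slide":[0,0,-3],"angular":[0,0,0],"claw":-1},{"slide":[0,0,-3],"angular":[0,0,0],"claw":-1},{"slide":[0,0,-3],"angular":[0,0,0],"claw":-1},{"slide":[0,0,-2],"angular":[0,0,0],"claw":-1},{"slide":[0,0,-1],"angular":[0,0,0],"claw":-1}]' 
python3 - <<'E'
from h import *
go(np.array([.515,.262,.25]),down(193.76))
E
```

```text
t: 18.7
tcp_pos: [0.4635, -0.3373, 0.0114]
tool_rot: [0.72, 0.694, 0.0, 0.001]
force: [0.1, 0.7, 5.8]
finger_gap: 0.286
gripper_force: 81.3
t 18.70 tcp [ 0.4635 -0.3373  0.0114] gap 0.286 gf 81.3 F [0.1 0.7 5.8] q [-0.82  0.79  1.71  0.    0.65 -0.79]
slide cm [ 2.000e-02 -0.000e+00 -2.386e+01]
angular [ 0.0019  0.0007 -0.0028]
t: 19.53
tcp_pos: [0.4635, -0.3376, 0.2539]
tool_rot: [0.72, 0.694, 0.0, 0.003]
force: [-0.2, -0.1, -1.7]
finger_gap: 0.284
gripper_force: 80.1
t 19.53 tcp [ 0.4635 -0.3376  0.2539] gap 0.284 gf 80.1 F [-0.2 -0.1 -1.7] q [-0.82  0.43  1.54  0.    1.16 -0.79]
slide cm [60.11  2.99  0.21]
angular [ 1.0000e-04  6.4000e-03 -1.8469e+00]
```

```bash
python3 -m creep '[{"slide":[1.5,0.08,0],"angular":[0,0,0],"claw":-1},{"slide":[3,0.15,0],"angular":[0,0,0],"claw":-1},{"slide":[3,0.15,0],"angular":[0,0,0],"claw":-1},{"slide":[3,0.15,0],"angular":[0,0,0],"claw":-1},{"slide":[3,0.15,0],"angular":[0,0,0],"claw":-1},{"slide":[3,0.15,0],"angular":[0,0,0],"claw":-1},{"slide":[3,0.15,0],"angular":[0,0,0],"claw":-1},{"slide":[3,0.15,0],"angular":[0,0,0],"claw":-1},{"slide":[3,0.15,0],"angular":[0,0,0],"claw":-1},{"slide":[3,0.15,0],"angular":[0,0,0],"claw":-1}]' >/dev/null
python3 -m creep '[{"slide":[3,0.15,0],"angular":[0,0,0],"claw":-1},{"slide":[3,0.15,0],"angular":[0,0,0],"claw":-1},{"slide":[3,0.15,0],"angular":[0,0,0],"claw":-1},{"slide":[3,0.15,0],"angular":[0,0,0],"claw":-1},{"slide":[3,0.15,0],"angular":[0,0,0],"claw":-1},{"slide":[3,0.15,0],"angular":[0,0,0],"claw":-1},{"slide":[3,0.15,0],"angular":[0,0,0],"claw":-1},{"slide":[3,0.15,0],"angular":[0,0,0],"claw":-1},{"slide":[3,0.15,0],"angular":[0,0,0],"claw":-1},{"slide":[3,0.15,0],"angular":[0,0,0],"claw":-1}]' >/dev/null
python3 -m creep '[{"slide":[1.6,0.08,0],"angular":[0,0,0],"claw":-1},{"slide":[0,0,0],"angular":[0,0,-0.1],"claw":-1},{"slide":[0,0,0],"angular":[0,0,-0.11],"claw":-1},{"slide":[0,0,0],"angular":[0,0,-0.11],"claw":-1},{"slide":[0,0,0],"angular":[0,0,-0.11],"claw":-1},{"slide":[0,0,0],"angular":[0,0,-0.11],"claw":-1},{"slide":[0,0,0],"angular":[0,0,-0.11],"claw":-1},{"slide":[0,0,0],"angular":[0,0,-0.11],"claw":-1},{"slide":[0,0,0],"angular":[0,0,-0.11],"claw":-1}]' >/dev/null
python3 -m creep '[{"slide":[0,0,0],"angular":[0,0,-0.11],"claw":-1},{"slide":[0,0,0],"angular":[0,0,-0.11],"claw":-1},{"slide":[0,0,0],"angular":[0,0,-0.11],"claw":-1},{"slide":[0,0,0],"angular":[0,0,-0.11],"claw":-1},{"slide":[0,0,0],"angular":[0,0,-0.11],"claw":-1},{"slide":[0,0,0],"angular":[0,0,-0.11],"claw":-1},{"slide":[0,0,0],"angular":[0,0,-0.11],"claw":-1},{"slide":[0,0,0],"angular":[0,0,-0.11],"claw":-1},{"slide":[0,0,0],"angular":[0,0,-0.1],"claw":-1},{"slide":[0,0,0],"angular":[0,0,0],"claw":-1}]'
python3 -m creep '[{"slide":[0,0,0],"angular":[0,-0.11,0],"claw":-1},{"slide":[0,0,0],"angular":[0,-0.11,0],"claw":-1},{"slide":[0,0,0],"angular":[0,-0.11,0],"claw":-1},{"slide":[0,0,0],"angular":[0,-0.11,0],"claw":-1},{"slide":[0,0,0],"angular":[0,0,0],"claw":-1},{"slide":[0,0,0],"angular":[0,0,0],"claw":-1}]'
python3 - <<'E'
from h import *
D=down(193.76,25); n=-D.as_matrix()[:,2]
go(np.array([.515,.262,.0603])+n*(.0115+.05),D)
E
```

```text
t: 22.78
tcp_pos: [0.5121, 0.2626, 0.2484]
tool_rot: [-0.122, 0.992, -0.0, -0.002]
force: [0.7, 0.7, -2.1]
finger_gap: 0.285
gripper_force: 80.1
t: 23.28
tcp_pos: [0.5113, 0.2621, 0.2486]
tool_rot: [-0.118, 0.97, 0.026, 0.213]
force: [0.6, -0.4, -0.8]
finger_gap: 0.277
gripper_force: 80.1
t 23.28 tcp [0.5113 0.2621 0.2486] gap 0.277 gf 80.1 F [ 0.6 -0.4 -0.8] q [ 0.29  0.31  1.86 -0.04  0.54 -1.5 ]
slide cm [ 7.6  -0.1  11.09]
angular [ 0.0014 -0.0034  0.0016]
```

```bash
python3 -m creep '[{"slide":[1.27,0,1.85],"angular":[0,0,0],"claw":-1},{"slide":[1.27,0,1.85],"angular":[0,0,0],"claw":-1},{"slide":[1.27,-0.1,1.85],"angular":[0,0,0],"claw":-1},{"slide":[1.27,0,1.85],"angular":[0,0,0],"claw":-1},{"slide":[1.27,0,1.85],"angular":[0,0,0],"claw":-1},{"slide":[1.27,0,1.85],"angular":[0,0,0],"claw":-1},{"slide":[0,0,0],"angular":[0,0,0],"claw":-1},{"slide":[0,0,0],"angular":[0,0,0],"claw":-1},{"slide":[0,0,0],"angular":[0,0,0],"claw":-1}]'
python3 - <<'E'
from h import *
D=down(193.76,25); n=-D.as_matrix()[:,2]
go(np.array([.515,.262,.0603])+n*(.0115+.025),D)
E
```

```text
t: 24.03
tcp_pos: [0.4964, 0.257, 0.1187]
tool_rot: [-0.118, 0.968, 0.027, 0.218]
force: [0.2, 1.2, -2.6]
finger_gap: 0.286
gripper_force: 80.0
t 24.03 tcp [0.4964 0.257  0.1187] gap 0.286 gf 80.0 F [ 0.2  1.2 -2.6] q [ 0.29  0.54  2.02 -0.15  0.13 -1.38]
slide cm [0.74 0.04 2.45]
angular [0.0012 0.0072 0.002 ]
```

```bash
python3 -m creep '[{"slide":[0.35,0.04,0.4],"angular":[0,0.003,0],"claw":-1},{"slide":[0.35,0,0.4],"angular":[0,0.003,0],"claw":-1},{"slide":[0,0,0.4],"angular":[0,0,0],"claw":-1},{"slide":[0,0,0.4],"angular":[0,0,0],"claw":-1},{"slide":[0,0,0.4],"angular":[0,0,0],"claw":-1},{"slide":[0,0,0.4],"angular":[0,0,0],"claw":-1},{"slide":[0,0,0],"angular":[0,0,0],"claw":-1},{"slide":[0,0,0],"angular":[0,0,0],"claw":-1}]'
python3 - <<'E'
from h import *
D=down(193.76,25); n=-D.as_matrix()[:,2]
go(np.array([.515,.262,.0603])+n*(.0115+.012),D)
E
```

```text
t: 24.7
tcp_pos: [0.4976, 0.2576, 0.0927]
tool_rot: [-0.118, 0.969, 0.026, 0.214]
force: [-0.1, -1.1, -2.2]
finger_gap: 0.284
gripper_force: 80.1
t 24.70 tcp [0.4976 0.2576 0.0927] gap 0.284 gf 80.1 F [-0.1 -1.1 -2.2] q [ 0.29  0.6   2.03 -0.24  0.08 -1.29]
slide cm [-0.26  0.01  1.34]
angular [ 0.0012 -0.0019  0.0028]
```

```bash
python3 -m creep '[{"slide":[-0.13,0,0.3],"angular":[0,0,0],"claw":-1},{"slide":[-0.13,0,0.3],"angular":[0,0,0],"claw":-1},{"slide":[0,0,0.3],"angular":[0,0,0],"claw":-1},{"slide":[0,0,0.3],"angular":[0,0,0],"claw":-1},{"slide":[0,0,0],"angular":[0,0,0],"claw":-1},{"slide":[0,0,0],"angular":[0,0,0],"claw":-1}]'
python3 - <<'E'
from h import *
D=down(193.76,25); n=-D.as_matrix()[:,2]
go(np.array([.515,.262,.0603])+n*.0115,D)
E
```

```text
t: 25.2
tcp_pos: [0.5046, 0.2594, 0.0829]
tool_rot: [-0.118, 0.969, 0.026, 0.214]
force: [-0.3, -0.0, -1.5]
finger_gap: 0.286
gripper_force: 80.1
t 25.20 tcp [0.5046 0.2594 0.0829] gap 0.286 gf 80.1 F [-0.3 -0.  -1.5] q [ 0.29  0.63  2.01 -0.28  0.07 -1.25]
slide cm [-0.01  0.    1.35]
angular [ 0.0012 -0.0019  0.0028]
```

```bash
python3 -m creep '[{"slide":[0,0,0.2],"angular":[0,0,0],"claw":-1},{"slide":[0,0,0.2],"angular":[0,0,0],"claw":-1},{"slide":[0,0,0.2],"angular":[0,0,0],"claw":-1},{"slide":[0,0,0.2],"angular":[0,0,0],"claw":-1},{"slide":[0,0,0.2],"angular":[0,0,0],"claw":-1},{"slide":[0,0,0],"angular":[0,0,0],"claw":-1},{"slide":[0,0,0],"angular":[0,0,0],"claw":-1}]'
python3 - <<'E'
from h import *
D=down(193.76,25); n=-D.as_matrix()[:,2]
go(np.array([.515,.262,.0603])+n*.0115,D)
E
```

```text
t: 25.78
tcp_pos: [0.5088, 0.2604, 0.074]
tool_rot: [-0.118, 0.969, 0.026, 0.214]
force: [0.2, 0.7, -2.3]
finger_gap: 0.281
gripper_force: 80.1
t 25.78 tcp [0.5088 0.2604 0.074 ] gap 0.281 gf 80.1 F [ 0.2  0.7 -2.3] q [ 0.29  0.65  2.01 -0.35  0.05 -1.18]
slide cm [-0.    0.    0.36]
angular [ 0.0013 -0.0017  0.0028]
```

```bash
python3 -m creep '[{"slide":[0,0,0.1],"angular":[0,0,0],"claw":-1},{"slide":[0,0,0.1],"angular":[0,0,0],"claw":-1},{"slide":[0,0,0.1],"angular":[0,0,0],"claw":-1},{"slide":[0,0,0.1],"angular":[0,0,0],"claw":-1},{"slide":[0,0,0.05],"angular":[0,0,0],"claw":-1},{"slide":[0,0,0],"angular":[0,0,0],"claw":-1},{"slide":[0,0,0],"angular":[0,0,0],"claw":-1}]'
python3 - <<'E'
from h import *
D=down(193.76,25); n=-D.as_matrix()[:,2]
go(np.array([.515,.262,.0603])+n*.0115,D)
E
```

```text
t: 26.37
tcp_pos: [0.5105, 0.2609, 0.0705]
tool_rot: [-0.118, 0.969, 0.026, 0.214]
force: [-2.5, -1.3, 4.7]
finger_gap: 0.289
gripper_force: 80.9
t 26.37 tcp [0.5105 0.2609 0.0705] gap 0.289 gf 80.9 F [-2.5 -1.3  4.7] q [ 0.29  0.66  2.01 -0.4   0.05 -1.13]
slide cm [ 0.01 -0.   -0.03]
angular [ 0.0013 -0.001   0.0028]
```

Seated at the same depth as the first one. I'm releasing, lifting clear and swinging aside so I can look at both.

```bash
python3 -m creep '[{"slide":[0,0,0],"angular":[0,0,0],"claw":0.2},{"slide":[0,0,0],"angular":[0,0,0],"claw":0.2},{"slide":[0,0,0],"angular":[0,0,0],"claw":0.2},{"slide":[0,0,0],"angular":[0,0,0],"claw":0.2},{"slide":[0,0,-0.7],"angular":[0,0,0],"claw":0.2},{"slide":[0,0,-1],"angular":[0,0,0],"claw":0.2},{"slide":[0,0,-1.5],"angular":[0,0,0],"claw":0.2},{"slide":[0,0,-2],"angular":[0,0,0],"claw":0.2},{"slide":[0,0,-2],"angular":[0,0,0],"claw":0.2},{"slide":[0,0,-2],"angular":[0,0,0],"claw":0.2}]'
python3 -m creep '[{"slide":[-1.5,0,-2.5],"angular":[0,0,0],"claw":0.2},{"slide":[-1.5,0,-2.5],"angular":[0,0,0],"claw":0.2},{"slide":[-1.5,0,-2.5],"angular":[0,0,0],"claw":0.2},{"slide":[0,0,0],"angular":[0,0.11,0],"claw":0.2},{"slide":[0,0,0],"angular":[0,0.11,0],"claw":0.2},{"slide":[0,0,0],"angular":[0,0.11,0],"claw":0.2},{"slide":[0,0,0],"angular":[0,0.1,0],"claw":0.2}]' >/dev/null
python3 -m creep '[{"slide":[0,-3,0],"angular":[0,0,0],"claw":0.2},{"slide":[0,-3.5,0],"angular":[0,0,0],"claw":0.2},{"slide":[0,-3.5,0],"angular":[0,0,0],"claw":0.2},{"slide":[0,-3.5,0],"angular":[0,0,0],"claw":0.2},{"slide":[0,-3.5,0],"angular":[0,0,0],"claw":0.2},{"slide":[0,-3.5,0],"angular":[0,0,0],"claw":0.2},{"slide":[0,-3.5,0],"angular":[0,0,0],"claw":0.2},{"slide":[0,-3.5,0],"angular":[0,0,0],"claw":0.2},{"slide":[0,-3.5,0],"angular":[0,0,0],"claw":0.2},{"slide":[0,-3.5,0],"angular":[0,0,0],"claw":0.2}]' >/dev/null
python3 -m creep '[{"slide":[0,-3.5,0],"angular":[0,0,0],"claw":0.2},{"slide":[0,-3.5,0],"angular":[0,0,0],"claw":0.2},{"slide":[0,-3.5,0],"angular":[0,0,0],"claw":0.2},{"slide":[0,0,0],"angular":[0,0,0],"claw":0.2},{"slide":[0,0,0],"angular":[0,0,0],"claw":0.2}]'
python3 - <<'E'
from h import *
import cv2
a=viewer.snapshot('scene');b=viewer.snapshot('top')
f=lambda im,x,y,w,h:cv2.resize(im[y:y+h,x:x+w],(400,400),interpolation=cv2.INTER_CUBIC)
cv2.imwrite('pics/p5.png',np.hstack([f(a,128,225,100,100),f(b,88,150,100,100)]))
# expected fin-top corners if seated
D=down(193.76,25).as_matrix(); X=-D[:,0];Y=D[:,1];n=-D[:,2]
for c,L in (([.495,.3435,.0603],.04),([.515,.262,.0603],.065)):
  for m,x0,y0 in (('scene',128,225),('top',88,150)):
    print(m,[tuple(((proj(m,np.array(c)+i*L*X+j*.013*Y+.032*n)-[x0,y0])*4).round().astype(int)) for i,j in ((1,1),(1,-1),(-1,-1),(-1,1))])
E
```

```text
t: 27.2
tcp_pos: [0.4726, 0.2515, 0.154]
tool_rot: [-0.118, 0.969, 0.026, 0.214]
force: [1.1, -0.2, 0.8]
finger_gap: 0.6
gripper_force: 0.0
t: 29.03
tcp_pos: [0.5904, -0.185, 0.2399]
tool_rot: [-0.12, 0.993, 0.0, 0.002]
force: [-0.5, 0.8, -0.2]
finger_gap: 0.599
gripper_force: 0.0
scene [(np.int64(93), np.int64(215)), (np.int64(118), np.int64(187)), (np.int64(226), np.int64(263)), (np.int64(204), np.int64(293))]
top [(np.int64(58), np.int64(173)), (np.int64(90), np.int64(166)), (np.int64(118), np.int64(256)), (np.int64(87), np.int64(263))]
scene [(np.int64(137), np.int64(106)), (np.int64(160), np.int64(81)), (np.int64(326), np.int64(196)), (np.int64(307), np.int64(223))]
top [(np.int64(152), np.int64(122)), (np.int64(184), np.int64(115)), (np.int64(226), np.int64(262)), (np.int64(195), np.int64(269))]
```

View pics/p5.png

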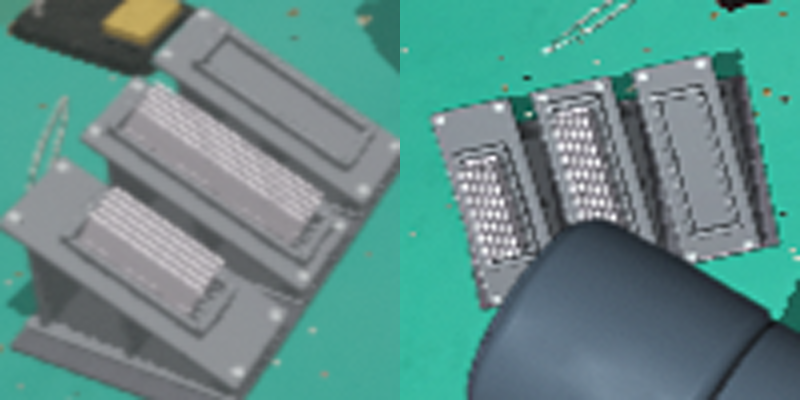

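Both sinks are seated fins up inside their guides: the short one's fin-top corners are at scene crop (115,187) and (224,265), the long one's at (152,83) and (325,192). All are within a few crop pixels of the expected seated positions, and the middle row is empty.

```bash
python3 -c "
from station import ticket
print(ticket.sign_off())"
```

```text
the job is handed in; nothing more can be done
None
```

Both heat sinks lie fins up in the pockets of their own length, let go, with the middle row empty, and I handed the job in at about 29 s; the camera check matched, but sign-off gave no verdict, and I didn't re-check the bystanders in the images.

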